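# Stamp the clipped form at the stamping station

## Robot

A 6-joint arm with a two-finger parallel gripper is mounted at the origin on the work surface. World frame = base frame: x ahead of the robot, y to its left, z up, the work surface at z = 0. Lengths are in m, angles in rad, forces in N, time in s.
With the tool pointing down it reaches from about 0.35 to 0.85 m from the base axis. Payload 8.1 kg.
Tool frame: the origin (TCP) lies at the very end of the fingers, on their centre line; the grasp point (between the pads) lies 19 mm behind it; z points along the fingers, y is the line along which they close (so a half turn about z gives the same grasp; the last joint's range is limited). The gripper opens to 93 mm and grips with 3 to 60 N. Pads are 15 mm wide; open, the fingers measure 128 mm over their backs; the gripper's body (75 mm by 188 mm) begins 65 mm behind the grasp point.
Start: joints at [-1.332, 0.13, 1.488, -0, 1.523, -0.085], TCP at [0.191, -0.569, 0.219] pointing down, gripper open.
Joint ranges: [-2.96, 2.96], [-0.89, 2.26], [0.02, 2.5], [-1.34, 4.48], [0, 2.73], [-2.66, 2.66]. Speed limits (rad/s): [2.39, 2.39, 2.79, 3.14, 3.14, 3.14].

## Interface

Orientations are given as a rotation vector (axis times angle).
In Python, from plant import monitor, eyes, ticket gives the robot as it stands.
- The arm moves only by the tool arm_command, never from a script. Its argument "deltas" is a list that holds one entry, the list of rows, each a list of 6 numbers: the shift along the world's x, y, z in cm, then the turn, a rotation vector about the world's x, y, z in degrees. In form: [[[tx, ty, tz, rx, ry, rz], ...]]. A call has 1 to 12 rows; each row shifts and turns the commanded pose from where the row before left it; what a row does not reach is not made up. A row lasts 1/12 s, in which the tool goes at most 41.7 mm and 7.16 degrees, less where a joint would pass 70% of its speed; a pose out of reach is approached as far as the arm can. A call is refused whole if a number of a shift passes 4.17 or a number of a turn 7.16, either way. A call with a gripper value outside its range is refused whole. "gripper" is the opening, from -1 (shut) to 1 (fully open), set as the call begins (left out, the last holds). The fingers move at their own pace and stop on an object; "squeeze" is the grip in N (left out, the last holds). Time passes only in rows, so rows that do not move let the fingers close. It gives the time, the measured TCP pose, the force, the opening and the grip force at its end, in the units of the state.
- monitor.read_state(): the state, without advancing time (a new reading comes with each control period).
- eyes.read_camera(name): name is "side" or "top"; returns the picture (400x640x3 uint8, blue, green, red); there is no depth.
- eyes.camera_model(name): a dict with "fx", "fy", "cx", "cy" (pixels), "rvec" (rotation vector, rad) and "tvec" (3), from world to camera coordinates, as OpenCV has them. Camera axes: x right, y down, z forward; pixel columns grow to the right and rows downward; lengths in m; the calibration is good to about 2 mm. A picture is of the moment at which its call begins. camera_model takes no time and is no camera call.
- ticket.close_job(): hands the job in; it is judged then, once.
The state is a dict: "t": time; "q": joint angles; "dq": joint speeds; "joint_torque": joint torques, N m; "tool_pos": TCP position; "orientation": TCP orientation; "force": force on the tool from outside, world axes, zero at the start; "wrist_torque": the same for the moment, N m; "opening": finger opening in m; "gripper_force": force on a finger pad.
Only numpy, scipy, OpenCV 4.12 (cv2) and the standard library are available. Lean on these libraries where they do the work, as an engineer would, in place of code of your own. Each camera call takes 0.05 s, during which the arm holds its last target. There are 200 camera calls.

## Task

Slide the form carrier along its rail, by its post, until it clicks into the stamping station at the pointer and stays there; only then take the stamp with the wide rectangular face from the stand. Hold it upright inside the rectangular frame printed on the form, long side along the frame's long side (either way round), pressed down lightly so that its spring foot is partly but not fully pushed in, and finish still holding it pressed there. Let the stamp touch the form nowhere else, never press hard, and leave the other stamps and the desk things alone.

Things in the scene. Friction and masses are not known exactly. Their poses are not given: they have to be found in the camera images.
- rail: Low aluminium rail fixed to the desk, 100 wide (its x), 360 long (its y), 22 mm high. Origin at the centre of its underside; the carrier slides along its y axis. A thin dark steel pointer (top 42 mm above the desk) stands beside the carrier at x = +88 mm, y = +45 mm: the stamping station.
- station (a point): Point fixed on the rail (rail axes) 31 mm above the desk: the carrier's centre is here when it is in the stamping station.
- carrier (a joint): Travel of the carrier along the rail's +y, in m: 0 to 0.19; starts between 0 and 0.06. The sprung detent of the stamping station is at 0.140: it pulls the carrier in from about 5 mm either side and then holds it; beyond it the carrier runs on to 0.19 (it can be pushed back). Pushing takes about 0.5 N, about 3 N into or out of the detent; elsewhere it stays where it is left.
- post (a point): Top centre of the upright steel push post (16 mm diameter, 45 mm tall, standing on the deck, top 75 mm above the desk) at the carrier's -y end, 70 mm to -y of the carrier's centre. It can be pushed toward +y with closed fingers or pinched. Axes as the rail's.
- frame (a point): Centre of the rectangular frame printed on the form, on its surface 31 mm above the desk; rides with the carrier, 30 mm to -x and 20 mm to +y of its centre. Frame 42 (x) by 58 mm (y) outside, thin dark lines; axes as the rail's. The printed circle and lines are not used.
- form (a point): Carrier's centre, 31 mm above the desk, axes as the rail's. Carrier: grey plate 140 (x) by 160 mm (y) with a white paper form 120 x 122 mm fixed on it; a steel clip bar 12 mm wide, 11 mm above the form, lies at its +y end.
- stand: White plastic slab 80 (x) x 220 (y) x 10 mm, fixed on the desk, origin at the centre of its underside. The three stamps stand on it in a row along y, 70 mm apart, in any order.
- stamp: The stamp to use, black with a grey foot, upright; origin at the centre of its underside (spring free), z up the handle. Rectangular foot 32 (x) by 48 mm (y), 18 mm showing; housing 38 x 54 mm from 18 to 36 mm; flat-sided handle 22 (x) by 30 mm (y) from 36 to 96 mm. About 0.12 kg. Grip the handle across its 22 mm flats (along x), about 72 mm up.
- stamp_face (a point): Centre of the underside of the stamp's rubber face, on the sprung foot; axes as the stamp's (x short side, y long side).
- stamp_foot (a joint): How far the stamp's sprung foot is pushed up into its housing, in m: 0 free, 0.012 fully in. Spring: about 2 N to start, then 0.7 N per mm (about 5.5 N at 5 mm, 10.5 N just before it bottoms).
- round_stamp: Other stamp: round base 48 mm diameter, knob handle, 82 mm tall, black; origin at the centre of its underside. Leave alone.
- line_stamp: Other stamp: long narrow base 22 (x) x 64 mm (y), flat handle, 75 mm tall, black; origin at the centre of its underside. Leave alone.
- stapler: Black stapler 150 x 36 x 50 mm, bystander, origin at its underside.
- tape: Black tape dispenser 120 x 55 x 73 mm, bystander, origin at its underside.
- pen_cup: Dark steel cup, 76 mm diameter, 100 mm high, with pens up to 150 mm, bystander, origin at its underside.
- mouse: Black computer mouse 105 x 60 x 34 mm, bystander, origin at its underside.
- calculator: Grey desk calculator 160 x 90 x 22 mm, bystander, origin at its underside.
Not all that is in view belongs to the job. What is shaped like the stamp but red is not meant.

How it is judged:
On the way, in this order (a step that is already met when the one before it is completed fails the run):
1. the carrier sits in the stamping station's detent, the stamp still on its stand (value of joint carrier between 0.137 and 0.143 m and velocity of joint carrier between -0.01 and 0.01 m/s and z of stamp_face in the frame of stand below 0.02 m), for 0.2 s.
2. the rectangular stamp is lifted off the stand in the fingers (z of stamp_face in the frame of stand above 0.025 m and contact force between the fingers and stamp above 1 N), for 0.1 s.
At the end, for the whole second after the job is handed in: Ends with the stamp held in the fingers, still, upright within 0.1 rad, its face within 7 mm of the frame's centre and 0.12 rad of its direction, pressing the form with 2.5 to 11.5 N (foot 1 to 11.5 mm in), off the stand; the carrier within 3 mm of the station (0.137 to 0.143) (value of joint carrier between 0.137 and 0.143 m and horizontal distance between stamp_face and frame below 0.007 m and angle between the y axis of stamp_face and the y axis of frame, either way round below 0.12 rad and angle between stamp's own z axis and vertical below 0.1 rad and contact force between stamp and rail between 2.5 and 11.5 N and value of joint stamp_foot between 0.001 and 0.0115 m and contact force between the fingers and stamp above 1 N and linear speed of stamp below 0.02 m/s and contact force between stamp and stand below 0.1 N); the arm keeps its last pose, push and grip.
It fails at once if the stamp touches the form or carrier away from the frame (face centre over 15 mm off) (contact force between stamp and rail above 0.5 N and horizontal distance between stamp_face and frame above 0.015 m).
It fails at once if the stamp is pressed on the form with more than 20 N (contact force between stamp and rail above 20 N).
It fails at once if another stamp or a desk thing is moved more than 25 mm (distance of any of round_stamp, line_stamp, stapler, tape, pen_cup, mouse, calculator from where it was at the start of the episode above 0.025 m).
It also fails if it takes over 62 s, if anything falls off the work surface, if the arm or the gripper's body presses on something with over 40 N, if the wrist force passes 120 N, or if a joint passes its speed limit or range.

## Working session

There is one attempt and no reset: what is moved stays moved. The work goes in short steps, Python scripts to look and compute and a tool call to move; the robot and the scene stay as the last step left them, time stands still between calls to the robot, and variables do not carry over. Pictures are saved under pics/ and viewed, at most 10 in all, crops included, and the job is handed in when it is done.

Besides the shell and the picture viewer there is one more tool, called as a command line: name --argument value ..., lists and objects as JSON in quotes. arm_command: Moves the arm, as the interface text tells. Its arguments: {"type":"object","properties":{"deltas":{"type":"array"},"gripper":{"type":"number"},"squeeze":{"type":"number"}},"required":["deltas"]}

```bash
ls; mkdir -p pics
cat > h.py <<'E'
import numpy as np, cv2
from plant import monitor, eyes, ticket
def cam(n):
    m=eyes.camera_model(n); K=np.array([[m['fx'],0,m['cx']],[0,m['fy'],m['cy']],[0,0,1.]])
    return K,np.array(m['rvec'],float),np.array(m['tvec'],float)
def ray(n,px,z):
    """pixel(s) -> world points on plane height z"""
    K,r,t=cam(n); R=cv2.Rodrigues(r)[0]; c=-R.T@t
    px=np.atleast_2d(np.array(px,float)); d=np.c_[px,np.ones(len(px))]@np.linalg.inv(K).T@R
    return c+d*((z-c[2])/d[:,2])[:,None]
def proj(n,P):
    K,r,t=cam(n); return cv2.projectPoints(np.atleast_2d(np.array(P,float)),r,t,K,None)[0].reshape(-1,2)
E
python3 - <<'E'
from h import *
for n in ('top','side'):
    im=eyes.read_camera(n); cv2.imwrite(f'pics/{n}0.png',im)
    K,r,t=cam(n); R=cv2.Rodrigues(r)[0]; print(n,K[0,0],-R.T@t, R[2])
print(monitor.read_state())
E
```

```text
pics
top 443.9392639784366 [0.31872251 0.04313133 1.30479169] [ 0.18621558  0.00671583 -0.98248596]
side 496.9315430296203 [ 0.48509454 -1.0514186   1.03405532] [ 0.06053613  0.74777091 -0.66119138]
{'t': 0.1, 'q': array([-1.33237404e+00,  1.31080889e-01,  1.48917770e+00,  5.34935691e-06,
        1.52301197e+00, -8.53746677e-02]), 'dq': array([-0.00035889, -0.00214493, -0.00086593, -0.00026118,  0.0004903 ,
        0.00103605]), 'joint_torque': array([ 7.41346703e-04, -5.61341286e+01, -4.93095374e+01,  7.69483019e-02,
        2.90859723e-02, -5.40877772e-05]), 'tool_pos': array([ 0.19081495, -0.56829917,  0.21769117]), 'orientation': array([-3.09885871e+00, -5.06129913e-01,  1.93022886e-04]), 'force': array([-0.38314527, -0.89696294,  0.3978322 ]), 'wrist_torque': array([0.00628342, 0.01501814, 0.00097978]), 'gripper_force': 0.0, 'opening': 0.09306768629614273}
```

View pics/top0.png

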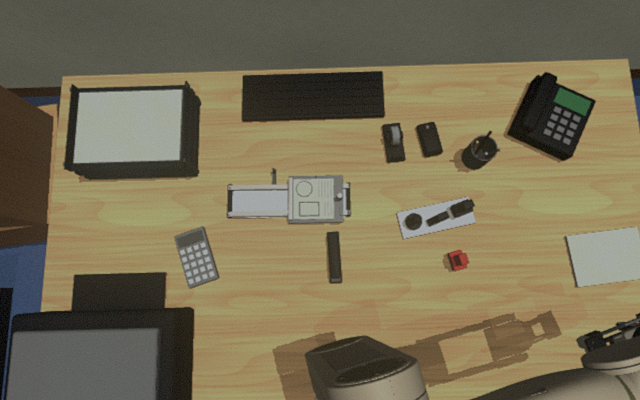

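View pics/side0.png

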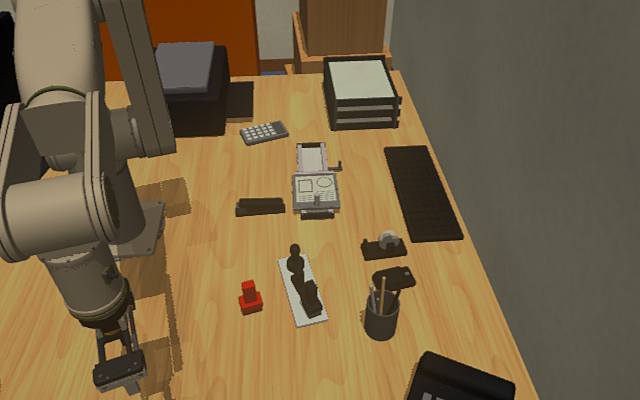

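Top view shows the rail at (228–350, 200), with the carrier at (315,200), its post near (340,196) and the pointer at (274,176). The stand is at (436,218). Candidates for the stamp are (413,221), which looks round, (438,217), which looks narrow, (461,208), which looks wide, and the red decoy at (457,261). Now a close crop to check.

Run:
```python
from h import *
t=cv2.imread('pics/top0.png'); s=cv2.imread('pics/side0.png')
a=cv2.resize(t[165:265,220:360],None,fx=5,fy=5,interpolation=cv2.INTER_CUBIC)[:300]
a=cv2.resize(t[165:235,225:355],(780,420),interpolation=cv2.INTER_CUBIC)
cv2.imwrite('pics/c1.png',a)
b=cv2.resize(t[190:245,390:482],None,fx=4.2,fy=4.2,interpolation=cv2.INTER_CUBIC)
c=cv2.resize(s[235:335,270:335],None,fx=5.8,fy=5.8,interpolation=cv2.INTER_CUBIC)
o=np.zeros((600,800,3),np.uint8); o[:b.shape[0],:b.shape[1]]=b; o[:c.shape[0],400:400+c.shape[1]]=c
cv2.imwrite('pics/c2.png',np.clip(o*1.6,0,255).astype(np.uint8))
```

```text
(no output)
```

View pics/c1.png

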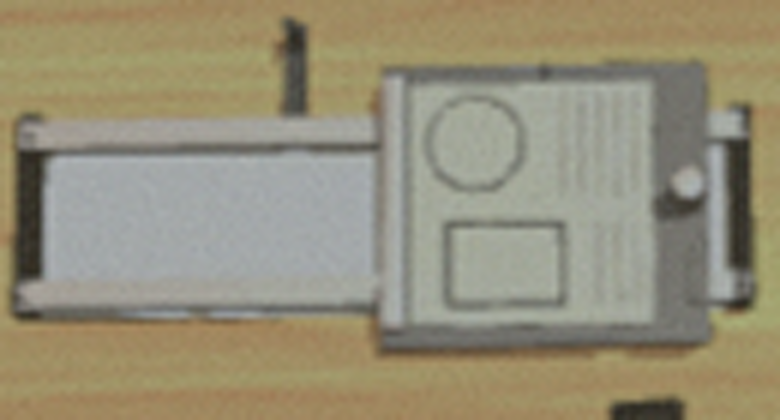

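View pics/c2.png

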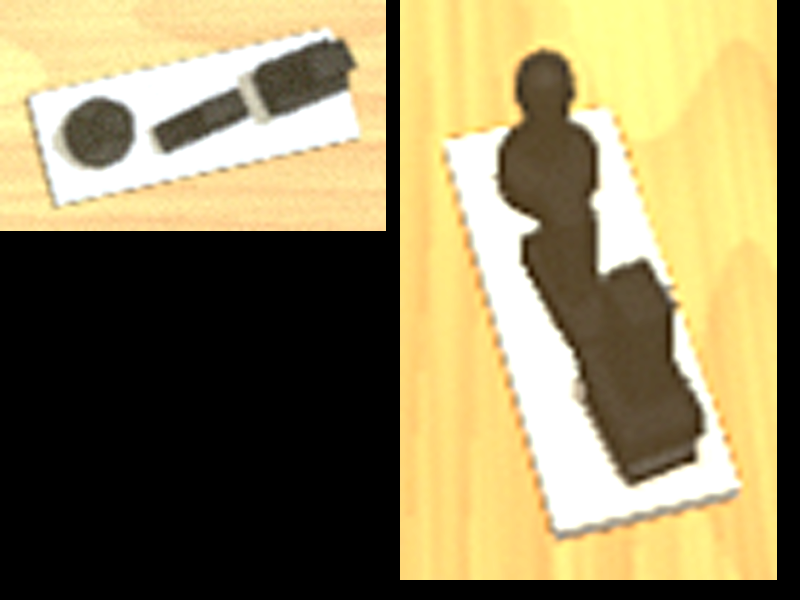

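The crops show the line stamp in the middle and the round stamp at the left end of the stand. The wide rectangular black stamp with its tall handle is at the end nearest the pen cup, around (461,208) in top and (311,298) in side. I choose that one. The frame's centre is at about (309,209) in top and the post top at about (339.5,195).

Run:
```python
from h import *
np.set_printoptions(precision=4,suppress=True)
f=lambda L:np.array(L,float)/6-0.42+np.array([225,165])
pl=ray('top',f([(382,70),(705,66),(708,344),(381,348)]),.03)
print('plate c',pl.mean(0),'yaw', [np.degrees(np.arctan2(*(a-b)[[1,0]])) for a,b in((pl[0],pl[1]),(pl[3],pl[2]))])
fr=ray('top',f([(447,223),(565,226),(562,304),(447,302)]),.031); print('frame',fr.mean(0),np.linalg.norm(fr[0]-fr[1]),np.linalg.norm(fr[1]-fr[2]))
ra=ray('top',f([(18,120),(748,108),(750,303),(16,315)]),.022);print('rail c',ra.mean(0),[np.degrees(np.arctan2(*(a-b)[[1,0]])) for a,b in((ra[0],ra[1]),(ra[3],ra[2]))],np.linalg.norm(ra[0]-ra[1]))
print('post',ray('top',f([(687,182)]),.075)); print('pointer',ray('top',f([(290,22)]),.042),ray('top',f([(296,112)]),.022))
# stand
g=lambda L:np.array(L,float)/4.2-0.4+np.array([390,190])
st=ray('top',g([(32,96),(328,30),(358,138),(55,207)]),.01)
print('stand',st,st.mean(0),np.degrees(np.arctan2(*(st[0]-st[1])[[1,0]])),np.degrees(np.arctan2(*(st[3]-st[2])[[1,0]])),[np.linalg.norm(st[i]-st[i-1]) for i in range(4)])
s=lambda L:np.array(L,float)/5.8-0.4+np.array([270,235])
# white top-surface of stand in side: corners
ss=ray('side',s([(445-400,145),(617-400,110),(740-400,490),(556-400,530)]),.01); print('side stand',ss,ss.mean(0))
# handle top corners of rect in side z=.106
h=s([(598-400,276),(645-400,260),(673-400,302)]); print('handle top side',ray('side',h,.106))
print('handle top top', ray('top',g([(327,40),(347,40),(355,66),(333,78)]),.106), ray('top',g([(250,100)]),.046))
print('foot bottom side',ray('side',s([(630-400,484),(697-400,462)]),.01))
```

```text
plate c [0.5658 0.0977 0.03  ] yaw [np.float64(88.95567907264905), np.float64(89.00788486909639)]
frame [0.5375 0.117  0.031 ] 0.05750252451627047 0.03839144844822626
rail c [0.5671 0.1773 0.022 ] [np.float64(89.2033948303381), np.float64(89.23767025564771)] 0.36120031629009053
post [[0.5663 0.0281 0.075 ]]
pointer [[0.6588 0.2196 0.042 ]] [[0.6182 0.2196 0.022 ]]
stand [[ 0.5215 -0.1423  0.01  ]
 [ 0.5623 -0.3532  0.01  ]
 [ 0.4851 -0.3675  0.01  ]
 [ 0.4431 -0.1539  0.01  ]] [ 0.503  -0.2542  0.01  ] 100.95748089743276 101.11420166313764 [np.float64(0.07922492089361863), np.float64(0.21480902690521572), np.float64(0.07855360908647684), np.float64(0.21769936417391675)]
side stand [[ 0.45   -0.1575  0.01  ]
 [ 0.5313 -0.1423  0.01  ]
 [ 0.5688 -0.3563  0.01  ]
 [ 0.4913 -0.3696  0.01  ]] [ 0.5103 -0.2564  0.01  ]
handle top side [[ 0.5135 -0.3158  0.106 ]
 [ 0.5331 -0.3092  0.106 ]
 [ 0.5427 -0.3313  0.106 ]]
handle top top [[ 0.5376 -0.3226  0.106 ]
 [ 0.5373 -0.3356  0.106 ]
 [ 0.5199 -0.3393  0.106 ]
 [ 0.5124 -0.3244  0.106 ]] [[ 0.5087 -0.2852  0.046 ]]
foot bottom side [[ 0.5232 -0.3498  0.01  ]
 [ 0.5521 -0.3411  0.01  ]]
```

arm_command --deltas '[[[1.88,2.98,0,0,0,3.53],[1.88,2.98,0,0,0,3.53],[1.88,2.98,0,0,0,3.53],[1.88,2.98,0,0,0,3.53],[1.88,2.98,0,0,0,3.53],[1.88,2.98,0,0,0,3.53],[1.88,2.98,0,0,0,3.53],[1.88,2.98,0,0,0,3.53],[1.88,2.98,0,0,0,3.53],[1.88,2.98,0,0,0,3.53]]]' --gripper 0.2 --squeeze 12

```text
t: 0.93
tool_pos: [0.3793, -0.2691, 0.2183]
orientation: [-2.799, -1.426, 0.0]
force: [1.2, -0.7, -0.0]
opening: 0.0557
gripper_force: 0.0
```

arm_command --deltas '[[[1.88,2.98,0,0,0,3.53],[1.88,2.98,0,0,0,3.53],[1.88,2.98,0,0,0,3.53],[1.88,2.98,0,0,0,3.53],[1.88,2.98,0,0,0,3.53],[1.88,2.98,0,0,0,3.53],[1.88,2.98,0,0,0,3.53],[1.88,2.98,0,0,0,3.53],[1.88,2.98,0,0,0,3.53],[1.88,2.98,0,0,0,3.53],[0,0,0,0,0,0],[0,0,0,0,0,0]]]'

```text
t: 1.93
tool_pos: [0.5669, 0.0289, 0.2176]
orientation: [-2.234, -2.207, 0.002]
force: [-0.7, -1.1, 0.9]
opening: 0.0557
gripper_force: 0.0
```

```bash
cat >> h.py <<'E'
def st():
    s=monitor.read_state(); R=cv2.Rodrigues(np.array(s['orientation'],float))[0]
    print('t %.2f'%s['t'],'tcp',s['tool_pos'],'z',R[:,2],'yaw y',np.degrees(np.arctan2(R[1,1],R[0,1])),'F',s['force'],'open',s['opening'],'g',s['gripper_force'],'q6',s['q'][5])
np.set_printoptions(precision=4,suppress=True)
E
python3 -c "
from h import *
st()"
```

```text
t 1.93 tcp [0.5669 0.0289 0.2176] z [-0.0018  0.0001 -1.    ] yaw y -0.6751407847188255 F [-0.7471 -1.0843  0.8908] open 0.05566015729906559 g 0.0 q6 -0.027634283765696706
```

arm_command --deltas '[[[0,-0.05,-3,0,0,0],[0,0,-3,0,0,0],[0,0,-3,0,0,0],[0,0,-3,0,0,0],[0,0,-2.5,0,0,0],[0,0,-1.7,0,0,0],[0,0,-0.8,0,0,0],[0,0,0,0,0,0],[0,0,0,0,0,0]]]'

```text
t: 2.68
tool_pos: [0.5669, 0.026, 0.0491]
orientation: [2.239, 2.204, -0.0]
force: [1.1, -0.9, 0.3]
opening: 0.0559
gripper_force: 0.0
```

arm_command --deltas '[[[0,0,0,0,0,0],[0,0,0,0,0,0],[0,0,0,0,0,0],[0,0,0,0,0,0],[0,0,0,0,0,0],[0,0,0,0,0,0],[0,0,0,0,0,0],[0,0,0,0,0,0]]]' --gripper -1

```text
t: 3.35
tool_pos: [0.5694, 0.0266, 0.0493]
orientation: [2.235, 2.202, 0.006]
force: [10.1, -0.2, -7.4]
opening: 0.016
gripper_force: 12.0
```

arm_command --deltas '[[[0.3,0,0,0,0,0],[0.02,0.6,0,0,0,0],[0.02,1.1,0,0,0,0],[0.02,1.2,0,0,0,0],[0.02,1.2,0,0,0,0],[0.02,1.2,0,0,0,0],[0.02,1.2,0,0,0,0],[0.02,1.2,0,0,0,0],[0.02,1.2,0,0,0,0],[0.02,1.0,0,0,0,0],[0.02,0.8,0,0,0,0],[0,0,0,0,0,0]]]'

```text
t: 4.35
tool_pos: [0.5709, 0.1354, 0.0491]
orientation: [-2.235, -2.205, 0.002]
force: [-7.2, 0.5, 8.4]
opening: 0.0153
gripper_force: 12.0
```

Run:
```python
from h import *
st()
im=eyes.read_camera('top'); cv2.imwrite('pics/top1.png',im)
a=cv2.resize(im[165:235,225:355],(780,420),interpolation=cv2.INTER_CUBIC); cv2.imwrite('pics/c3.png',a)
```

```text
t 4.35 tcp [0.5709 0.1354 0.0491] z [-0.002   0.0006 -1.    ] yaw y -0.770934056925616 F [-7.234   0.4669  8.363 ] open 0.015290373140761128 g 12.001871019601822 q6 0.1580513417720984
```

View pics/c3.png

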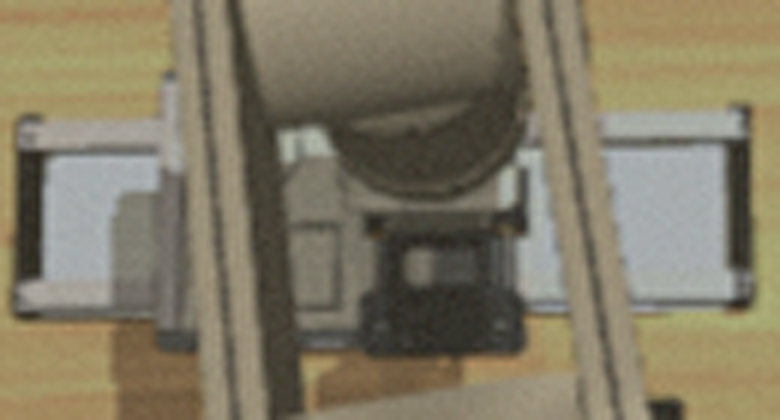

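arm_command --deltas '[[[-0.1,0.3,0,0,0,0],[0,0.3,0,0,0,0],[0,0.2,0,0,0,0],[0,0,0,0,0,0],[0,0,0,0,0,0]]]'

```text
t: 4.82
tool_pos: [0.571, 0.1421, 0.0491]
orientation: [-2.238, -2.205, -0.001]
force: [-2.7, 0.1, 5.4]
opening: 0.0157
gripper_force: 12.0
```

arm_command --deltas '[[[0,0.2,0,0,0,0],[0,0,0,0,0,0],[0,0,0,0,0,0]]]'

```text
t: 5.07
tool_pos: [0.571, 0.1442, 0.0491]
orientation: [-2.237, -2.205, -0.001]
force: [-2.1, 1.1, 4.3]
opening: 0.0158
gripper_force: 12.0
```

arm_command --deltas '[[[0,0.2,0,0,0,0],[0,0,0,0,0,0],[0,0,0,0,0,0]]]'

```text
t: 5.32
tool_pos: [0.5711, 0.1463, 0.0491]
orientation: [-2.237, -2.205, -0.001]
force: [-2.0, 1.1, 5.1]
opening: 0.0156
gripper_force: 12.0
```

arm_command --deltas '[[[0,0.2,0,0,0,0],[0,0,0,0,0,0],[0,0,0,0,0,0]]]'

```text
t: 5.57
tool_pos: [0.5711, 0.1485, 0.0491]
orientation: [-2.237, -2.205, -0.002]
force: [-3.4, 3.2, 5.7]
opening: 0.0157
gripper_force: 12.0
```

arm_command --deltas '[[[0,0.1,0,0,0,0],[0,0,0,0,0,0],[0,0,0,0,0,0]]]'

```text
t: 5.82
tool_pos: [0.5711, 0.1494, 0.0491]
orientation: [-2.237, -2.205, -0.002]
force: [-2.4, 1.5, 4.4]
opening: 0.0155
gripper_force: 12.0
```

arm_command --deltas '[[[0,0.1,0,0,0,0],[0,0,0,0,0,0],[0,0,0,0,0,0]]]'

```text
t: 6.07
tool_pos: [0.5711, 0.1504, 0.0491]
orientation: [-2.237, -2.205, -0.002]
force: [-2.3, 2.0, 5.8]
opening: 0.0158
gripper_force: 12.0
```

arm_command --deltas '[[[0,0.1,0,0,0,0],[0,0,0,0,0,0],[0,0,0,0,0,0]]]'

```text
t: 6.32
tool_pos: [0.5712, 0.1515, 0.0491]
orientation: [-2.237, -2.205, -0.002]
force: [-1.5, 2.1, 4.8]
opening: 0.0156
gripper_force: 12.0
```

arm_command --deltas '[[[0,0,0,0,0,0],[0,0,0,0,0,0],[0,0,0,0,0,0],[0,0,0,0,0,0],[0,0,0,0,0,0],[0,0,2,0,0,0],[0,0,3,0,0,0],[0,0,4,0,0,0],[0,0,4,0,0,0],[0,0,4,0,0,0]]]' --gripper 0.2

```text
t: 7.15
tool_pos: [0.5704, 0.1505, 0.22]
orientation: [-2.238, -2.204, 0.001]
force: [-0.1, 0.1, 0.5]
opening: 0.056
gripper_force: 0.0
```

arm_command --deltas '[[[-0.4,-4,0,0,0,1.2],[-0.4,-4,0,0,0,1.2],[-0.4,-4,0,0,0,1.2],[-0.4,-4,0,0,0,1.2],[-0.4,-4,0,0,0,1.2],[-0.4,-4,0,0,0,1.2],[-0.4,-4,0,0,0,1.2],[-0.4,-4,0,0,0,1.2],[-0.4,-4,0,0,0,1.2],[-0.4,-4,0,0,0,1.2]]]'

```text
t: 7.98
tool_pos: [0.5303, -0.2513, 0.2187]
orientation: [1.994, 2.427, 0.0]
force: [0.7, 0.5, -0.8]
opening: 0.0556
gripper_force: 0.0
```

Run:
```python
from h import *
st()
im=eyes.read_camera('top'); cv2.imwrite('pics/top2.png',im); s=eyes.read_camera('side'); cv2.imwrite('pics/side2.png',s)
o=np.zeros((560,780,3),np.uint8)
o[:420]=cv2.resize(im[165:235,225:355],(780,420),interpolation=cv2.INTER_CUBIC)
cv2.imwrite('pics/c4.png',o[:420])
```

```text
t 7.98 tcp [ 0.5303 -0.2513  0.2187] z [ 0.0002 -0.0001 -1.    ] yaw y 11.200913896123431 F [ 0.6563  0.4899 -0.7802] open 0.05561503674435457 g 0.0 q6 -0.7254505810279763
```

View pics/c4.png

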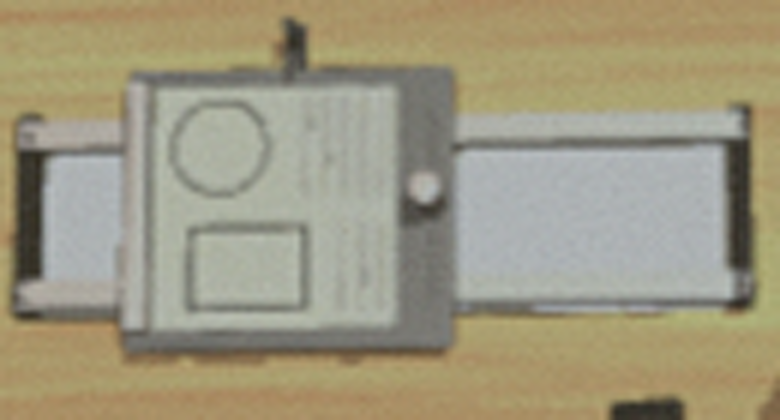

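The carrier plate is now centred at crop x≈291, level with the pointer at 293, so it is in the detent. The frame in the crop runs from (188,226) to (305,309). Next is a precise look at the stamp in the first pictures.

Run:
```python
from h import *
f=lambda L:np.array(L,float)/6-0.42+np.array([225,165])
pl=ray('top',f([(126,73),(452,68),(454,348),(124,351)]),.03); fr=ray('top',f([(188,228),(305,226),(304,308),(188,309)]),.031)
print('plate',pl.mean(0),'frame',fr.mean(0)); c=pl.mean(0); th=np.radians(-.9)
print('frame from plate',c[:2]+np.array([[np.cos(th),-np.sin(th)],[np.sin(th),np.cos(th)]])@[-.03,.02])
t=cv2.imread('pics/top0.png')[192:226,442:482]; s=cv2.imread('pics/side0.png')[274:322,294:330]
g=lambda x:np.clip(255*(x/255.)**.45,0,255).astype(np.uint8)
o=np.zeros((600,800,3),np.uint8); a=cv2.resize(g(t),None,fx=10,fy=10,interpolation=cv2.INTER_CUBIC); b=cv2.resize(g(s),None,fx=10,fy=10,interpolation=cv2.INTER_CUBIC)
o[:340,:400]=a; o[:480,410:770]=b; cv2.imwrite('pics/c5.png',o)
```

```text
plate [0.5681 0.2222 0.03  ] frame [0.5393 0.2429 0.031 ]
frame from plate [0.5384 0.2426]
```

View pics/c5.png

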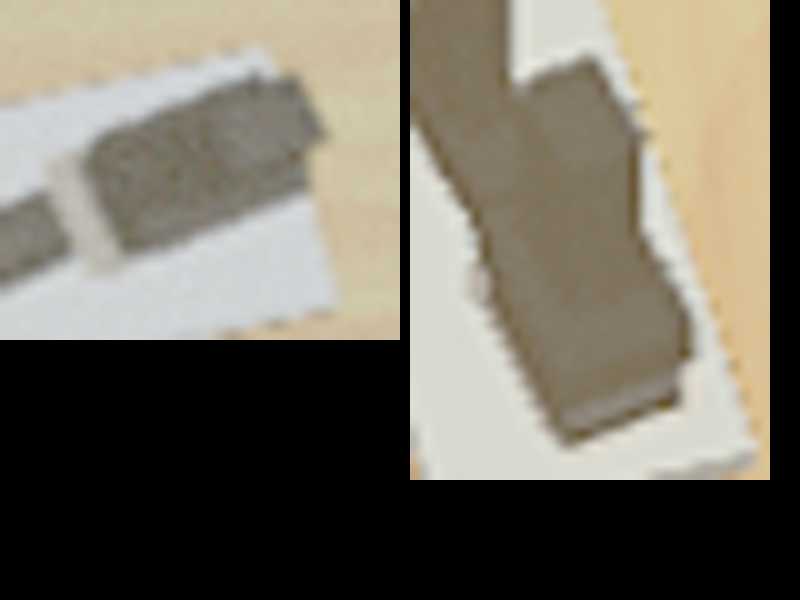

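Run:
```python
from h import *
T=lambda L:(np.array(L,float)+.5)/10-.5+np.array([442,192])
S=lambda L:(np.array(L,float)-[410,0]+.5)/10-.5+np.array([294,274])
ang=lambda d:np.degrees(np.arctan2(d[1],d[0]))
p=ray('side',S([(570,443),(680,402)]),.010); print('foot front edge',p,ang(p[1]-p[0]),np.linalg.norm(p[1]-p[0]))
h=ray('side',S([(522,92),(595,57),(642,133)]),.106); print('handle side',h,ang(h[1]-h[0]),ang(h[1]-h[2]),np.linalg.norm(np.diff(h,axis=0),axis=1),'c',(h[0]+h[2])/2)
h=ray('top',T([(296,73),(326,140)]),.106); print('handle top',h,ang(h[0]-h[1]),np.linalg.norm(h[0]-h[1]))
q=ray('top',T([(90,148),(122,252),(305,192)]),.028); print('housing bottom',q,ang(q[0]-q[1]),ang(q[1]-q[2]),np.linalg.norm(np.diff(q,axis=0),axis=1),'c',(q[0]+q[2])/2)
y=np.radians(18); X=np.array([np.cos(y),np.sin(y)]);Y=np.array([-X[1],X[0]])
print('c foot',p.mean(0)[:2]+.024*Y,'c handle-top',h.mean(0)[:2]+.015*Y)
```

```text
foot front edge [[ 0.524  -0.3493  0.01  ]
 [ 0.5516 -0.3396  0.01  ]] 19.20397391077254 0.029209247948584895
handle side [[ 0.5158 -0.3177  0.106 ]
 [ 0.5336 -0.3087  0.106 ]
 [ 0.5429 -0.3318  0.106 ]] 26.73497907559558 111.84954746177578 [0.0199 0.0249] c [ 0.5293 -0.3248  0.106 ]
handle top [[ 0.5381 -0.3328  0.106 ]
 [ 0.5193 -0.3393  0.106 ]] 19.163060029108966 0.019948314245274826
housing bottom [[ 0.532  -0.2956  0.028 ]
 [ 0.5012 -0.3024  0.028 ]
 [ 0.5172 -0.3568  0.028 ]] 12.544858113020794 106.40436978902319 [0.0316 0.0566] c [ 0.5246 -0.3262  0.028 ]
c foot [ 0.5304 -0.3216] c handle-top [ 0.524  -0.3218]
```

arm_command --deltas '[[[-0.1,-2.4,0,0,0,2.3],[-0.1,-2.4,0,0,0,2.3],[0,-2.4,0,0,0,2.2],[0,0,-3,0,0,0],[0,0,-3,0,0,0],[0,0,-3,0,0,0],[0,0,-3,0,0,0],[0,0,-2,0,0,0],[0,0,-1.5,0,0,0],[0,0,0,0,0,0],[0,0,0,0,0,0]]]'

```text
t: 9.0
tool_pos: [0.5283, -0.3204, 0.0627]
orientation: [-1.846, -2.539, -0.0]
force: [1.0, 0.3, -0.0]
opening: 0.0554
gripper_force: 0.0
```

arm_command --deltas '[[[0,0,0,0,0,0],[0,0,0,0,0,0],[0,0,0,0,0,0],[0,0,0,0,0,0],[0,0,0,0,0,0],[0,0,0,0,0,0],[0,0,0,0,0,0],[0,0,0,0,0,0]]]' --gripper -1 --squeeze 25

```text
t: 9.67
tool_pos: [0.5291, -0.3215, 0.0639]
orientation: [1.847, 2.54, 0.0]
force: [1.1, -0.5, 1.5]
opening: 0.0217
gripper_force: 25.0
```

```bash
python3 -c "
from h import *
st()"
```

```text
t 9.67 tcp [ 0.5291 -0.3215  0.0639] z [ 0.0005 -0.0003 -1.    ] yaw y 17.946291483042113 F [ 1.1142 -0.4778  1.4712] open 0.02172807347312566 g 24.978548884391785 q6 -0.9420249296876866
```

arm_command --deltas '[[[0,0,1,0,0,0],[0,0,2,0,0,0],[0,0,3,0,0,0],[0,0,3,0,0,0],[0,0,3,0,0,0],[0,0,0,0,0,0],[0,1.5,0,0,0,0]]]'

```text
t: 10.25
tool_pos: [0.53, -0.3089, 0.1871]
orientation: [1.846, 2.534, -0.001]
force: [-0.6, 0.6, -2.1]
opening: 0.0217
gripper_force: 25.0
```

arm_command --deltas '[[[0.1,3,0,0,0,-1.5],[0.1,3.5,0,0,0,-1.5],[0.1,3.5,0,0,0,-1.5],[0.1,3.5,0,0,0,-1.5],[0.1,3.5,0,0,0,-1.5],[0.1,3.5,0,0,0,-1.5],[0.1,3.5,0,0,0,-1.5],[0.1,3.5,0,0,0,-1.5],[0.1,3.5,0,0,0,-1.5],[0.1,3.5,0,0,0,-1.5],[0.1,3.5,0,0,0,-1.5],[0.1,3.5,0,0,0,-1.5]]]'

```text
t: 11.25
tool_pos: [0.5393, 0.1109, 0.1824]
orientation: [-2.222, -2.218, 0.003]
force: [0.5, -0.3, -1.0]
opening: 0.0221
gripper_force: 25.0
```

arm_command --deltas '[[[0.1,3.5,0,0,0,-0.8],[0,3.4,0,0,0,0],[0,3,0,0,0,0],[0,2,0,0,0,0],[0,1.3,0,0,0,0],[0,0,-2,0,0,0],[0,0,-2,0,0,0],[0,0,-2,0,0,0],[0,0,-1.5,0,0,0],[0,0,0,0,0,0],[0,0,0,0,0,0]]]'

```text
t: 12.17
tool_pos: [0.5404, 0.24, 0.1071]
orientation: [-2.237, -2.203, 0.005]
force: [0.4, 0.7, -1.3]
opening: 0.0217
gripper_force: 25.0
```

Run:
```python
from h import *
st()
im=eyes.read_camera('top'); cv2.imwrite('pics/top3.png',im); s=eyes.read_camera('side'); cv2.imwrite('pics/side3.png',s)
print(proj('side',[.54,.243,.04]),proj('top',[.54,.243,.04]))
g=lambda x:np.clip(255*(x/255.)**.6,0,255).astype(np.uint8)
o=np.zeros((600,800,3),np.uint8)
u,v=proj('side',[.54,.243,.04])[0].astype(int); o[:,:480]=cv2.resize(g(s[v-40:v+35,u-30:u+30]),(480,600),interpolation=cv2.INTER_CUBIC); print(u-30,v-40)
u,v=proj('top',[.54,.243,.04])[0].astype(int); o[:480,490:800]=cv2.resize(g(im[v-40:v+56,u-31:u+31]),(310,480),interpolation=cv2.INTER_CUBIC); print(u-31,v-40)
cv2.imwrite('pics/c6.png',o)
```

```text
t 12.17 tcp [0.5404 0.24   0.1071] z [-0.0035 -0.0013 -1.    ] yaw y -0.8665884200569987 F [ 0.4001  0.7275 -1.3121] open 0.021665324298879015 g 24.978055357933044 q6 0.3464216968615608
[[301.8991 159.0188]] [[265.0855 208.4309]]
271 119
234 168
```

View pics/c6.png

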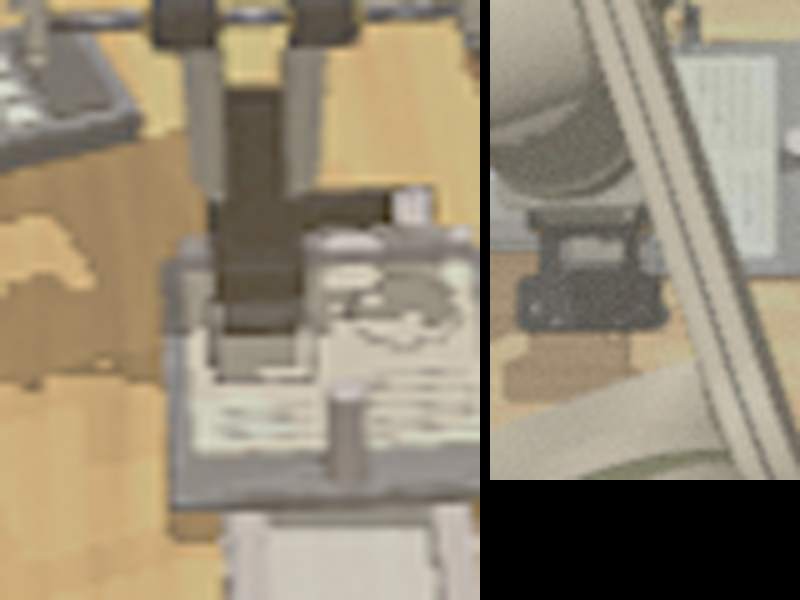

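Side crop: the foot's near bottom edge runs (218,331)–(297,333), hovering above the frame's near line (209,378)–(312,381). The post is at (348,390). I'll compare the two through the same camera.

Run:
```python
from h import *
S=lambda L:(np.array(L,float)+.5)/8-.5+np.array([271,119])
a=ray('side',S([(218,331),(297,333)]),.0532); b=ray('side',S([(209,379),(313,381)]),.031)
print('foot edge',a,'-> centre',a.mean(0)+[0,.024,0]); print('frame edge',b,'-> centre',b.mean(0)+[0,.029,0])
# frame before, in side2
s=cv2.imread('pics/side2.png')
u,v=proj('side',[.54,.243,.031])[0].astype(int); print(u,v)
g=lambda x:np.clip(255*(x/255.)**.8,0,255).astype(np.uint8)
cv2.imwrite('pics/c7.png',cv2.resize(g(s[v-25:v+35,u-30:u+50]),(800,600),interpolation=cv2.INTER_CUBIC)); print(u-30,v-25)
```

```text
foot edge [[0.5258 0.222  0.0532]
 [0.5575 0.2182 0.0532]] -> centre [0.5417 0.2441 0.0532]
frame edge [[0.5215 0.2193 0.031 ]
 [0.5635 0.2146 0.031 ]] -> centre [0.5425 0.2459 0.031 ]
301 161
271 136
```

View pics/c7.png

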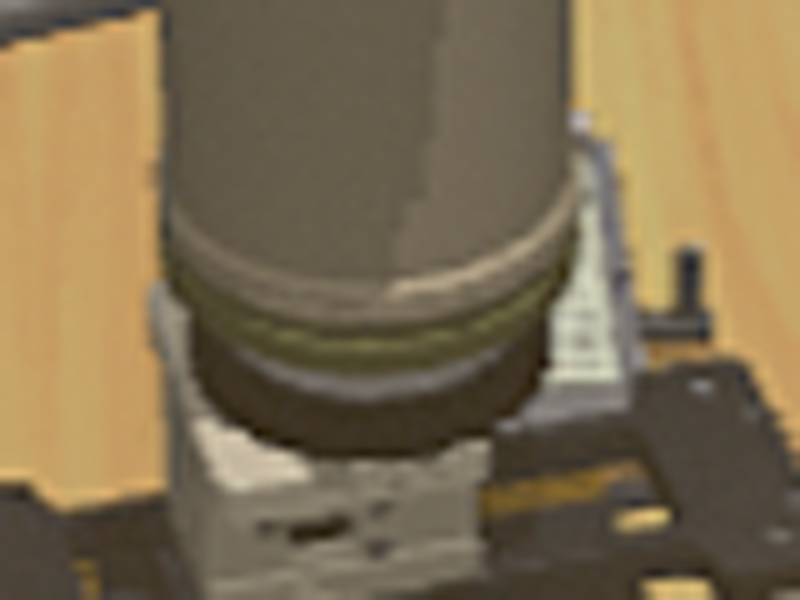

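arm_command --deltas '[[[0.1,0.2,0,0,0,0],[0,0,-0.7,0,0,0],[0,0,-0.6,0,0,0],[0,0,-0.5,0,0,0],[0,0,-0.3,0,0,0],[0,0,0,0,0,0],[0,0,0,0,0,0],[0,0,0,0,0,0]]]'

```text
t: 12.93
tool_pos: [0.543, 0.2427, 0.0877]
orientation: [2.238, 2.205, 0.0]
force: [0.8, -1.3, -1.8]
opening: 0.0218
gripper_force: 25.0
```

Run:
```python
from h import *
st()
s=eyes.read_camera('side')
g=lambda x:np.clip(255*(x/255.)**.6,0,255).astype(np.uint8)
cv2.imwrite('pics/c8.png',cv2.resize(g(s[129:189,276:326]),(500,600),interpolation=cv2.INTER_CUBIC))
```

```text
t 12.93 tcp [0.543  0.2427 0.0877] z [ 0.0001  0.0001 -1.    ] yaw y -0.8479987977096833 F [ 0.782  -1.2854 -1.847 ] open 0.021799941195137843 g 24.978171586990356 q6 0.3489340763799252
```

View pics/c8.png

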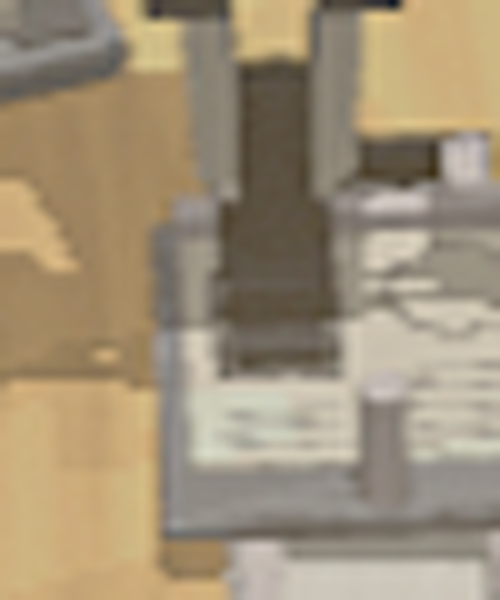

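Run:
```python
from h import *
S=lambda L:(np.array(L,float)+.5)/10-.5+np.array([276,129])
for y in (368,374): print(ray('side',S([(223,y),(338,y+2)]),.0338).mean(0)+[0,.024,0])
```

```text
[0.5439 0.2405 0.0338]
[0.5437 0.2374 0.0338]
```

arm_command --deltas '[[[-0.1,0,-0.2,0,0,0],[0,0,-0.2,0,0,0],[0,0,-0.1,0,0,0],[0,0,0,0,0,0],[0,0,0,0,0,0]]]'

```text
t: 13.4
tool_pos: [0.5423, 0.2428, 0.0831]
orientation: [2.238, 2.205, 0.001]
force: [0.1, -0.4, 2.7]
opening: 0.0216
gripper_force: 25.0
```

Run:
```python
from h import *
a=cv2.cvtColor(cv2.imread('pics/side3.png'),6).astype(int)
cv2.imwrite('pics/side5.png',eyes.read_camera('side')); b=cv2.cvtColor(cv2.imread('pics/side5.png'),6).astype(int)
print('rows cols 294..314')
for n,im in (('hover',a),('now',b)):
    print(n)
    for r in range(156,171): print(r,im[r,294:315])
for tcp,z in (([.5404,.24],.0532),([.5423,.2428],.031)):
    print(proj('side',[[tcp[0]+d,tcp[1]-.024+o,z] for o in(-.004,0,.004) for d in (-.016,.016)]).reshape(-1,4))
print('frame edges near/far proj',proj('side',[[.542+d,.2435+e,.031] for e in (-.0285,.0285) for d in(-.0205,.0205)]))
```

```text
rows cols 294..314
hover
156 [ 90 109  94  56  37  40  39  40  43  46  44  44  44  46  54  86 106 100
  96  98  81]
157 [ 91 110  88  84  87  51  58  58  56  58  57  58  58  55  56  87 107 101
 140 141  76]
158 [ 89 109  89  88  92  53  60  59  60  59  60  61  57  53  54  74  94 100
 105  94  57]
159 [ 87 105  85  73  75  42  48  47  51  53  51  51  45  39  61  78  89  96
 130 164 149]
160 [ 75 142 138  67  65  31  32  30  32  31  37  44  42  42  99 115  90  89
 131 168 167]
161 [134 178 145  75  93 104 102 102 103 104 103 102 103  98 139 142 126 164
 162 165 164]
162 [139 179 140  74  92 109 107 106 106 106 105 106 103 100 142 144 129 170
 165 163 163]
163 [137 176 139  62  83 106 104 102 101 103 100 101 101  97 139 131 116 170
 165 162 161]
164 [137 178 137  58  77 104 103 104 101  99  96  94  94  91 136 128 112 169
 165 160 161]
165 [116 158 170 137  92 103 102 102 101 137 170 169 171 170 176 141 127 169
 165 164 164]
166 [113 154 172 130  64  87  88  87  85  89 117 119 100  98  99  86 128 166
 157 157 155]
167 [113 154 167 161 158 165 163 160 161 161 162 163 160 160 161 159 163 1
[... 1305 characters left out ...]
53 167 161 159 166 165 165 165 163 168 170 168 167 165 163 165 156
 144 153 153]
168 [119 162 175 173 176 179 180 180 179 180 176 169 171 172 172 170 171 139
 119 159 162]
169 [126 168 177 176 176 179 178 179 176 179 176 161 150 151 150 149 162 140
  77  87  95]
170 [115 158 178 176 160 134 128 144 159 160 154 140 136 151 168 165 171 141
  76  78  83]
[[297.5209 161.8601 307.4661 161.3749]
 [297.4578 161.0982 307.3845 160.6149]
 [297.3949 160.3392 307.3032 159.8577]]
[[298.2354 166.7157 308.0758 166.2298]
 [298.1717 165.9528 307.9939 165.4687]
 [298.1081 165.1927 307.9123 164.7105]]
frame edges near/far proj [[296.7543 166.7505]
 [309.3614 166.128 ]
 [295.9055 156.1377]
 [308.1896 155.5472]]
```

arm_command --deltas '[[[0,0,-0.1,0,0,0],[0,0,-0.1,0,0,0],[0,0,0,0,0,0],[0,0,0,0,0,0],[0,0,0,0,0,0],[0,0,0,0,0,0]]]'

```text
t: 13.95
tool_pos: [0.5423, 0.2428, 0.0809]
orientation: [2.238, 2.205, 0.001]
force: [0.7, 1.3, 3.7]
opening: 0.0218
gripper_force: 25.0
```

```bash
python3 -c "
from h import *
st(); im=eyes.read_camera('top'); print(abs(im.astype(int)-cv2.imread('pics/top2.png'))[165:235,225:250].mean()); st()"
```

```text
t 13.95 tcp [0.5423 0.2428 0.0809] z [ 0.0007  0.0003 -1.    ] yaw y -0.8451383991482981 F [0.7323 1.2737 3.7476] open 0.021776109567471065 g 24.97895210981369 q6 0.34945362337121505
49.81619047619048
t 14.00 tcp [0.5423 0.2428 0.0809] z [ 0.0007  0.0003 -1.    ] yaw y -0.8494815661826676 F [1.1432 1.0354 3.3873] open 0.021780657765301713 g 24.978999495506287 q6 0.3495196307569538
```

arm_command --deltas '[[[0,0,-0.05,0,0,0],[0,0,0,0,0,0],[0,0,0,0,0,0],[0,0,0,0,0,0],[0,0,0,0,0,0],[0,0,0,0,0,0],[0,0,0,0,0,0],[0,0,0,0,0,0]]]'

```text
t: 14.67
tool_pos: [0.5422, 0.2428, 0.0803]
orientation: [2.238, 2.205, 0.001]
force: [3.4, 1.6, 4.6]
opening: 0.0218
gripper_force: 25.0
```

```bash
python3 -c "
from h import *
st(); print(ticket.close_job())"
```

```text
t 14.67 tcp [0.5422 0.2428 0.0803] z [ 0.0006  0.0002 -1.    ] yaw y -0.8454011870056706 F [3.3902 1.6305 4.554 ] open 0.021757867427148078 g 24.97901827096939 q6 0.3494617153517857
the job is handed in; nothing more can be done
None
```

I slid the carrier into the stamping station and handed the job in at 14.7 s with the rectangular stamp held upright in the printed frame, foot about 4–5 mm in at roughly 6 N by my estimate; no verdict came back, and I did not recheck the carrier's position after pressing.

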